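# Pack the last two flux jars into the round tin

### The arm

A 6-joint arm with a two-finger parallel gripper is mounted at the origin on the work surface. World frame = base frame: x ahead of the robot, y to its left, z up, the work surface at z = 0. Lengths are in m, angles in rad, forces in N, time in s.
With the tool pointing down it reaches from about 0.2 to 0.875 m from the base axis. Payload 3.4 kg.
Tool frame: the origin (TCP) lies at the very end of the fingers, on their centre line; the grasp point (between the pads) lies 19 mm behind it; z points along the fingers, y is the line along which they close (so a half turn about z gives the same grasp; the last joint's range is limited). The gripper opens to 94 mm and grips with 3 to 60 N. Pads are 16 mm wide; open, the fingers measure 119 mm over their backs; the gripper's body (75 mm by 177 mm) begins 78 mm behind the grasp point.
Start: joints at [-1.233, 0.276, 1.505, -0, 1.361, -0.121], TCP at [0.255, -0.516, 0.205] pointing down, gripper open.
Joint ranges: [-2.89, 2.89], [-0.75, 2.08], [0.22, 2.7], [-1.18, 4.32], [0.11, 2.71], [-2.7, 2.7]. Speed limits (rad/s): [2.57, 2.57, 3.14, 3.14, 3.14, 3.14].

### API

Orientations are given as a unit quaternion [x, y, z, w].
In Python, from workcell import * gives the robot as it stands.
- The arm moves only by the shell command python3 -m pendant 'ROWS' [FORCE]. ROWS is JSON, a list of rows, each a list of 3 entries, a list of its own where there are three numbers: the shift along the tool's x, y, z in m, then the turn, a rotation vector about the tool's x, y, z in degrees, then the opening in per cent of the stroke, from 0 (shut) to 100 (fully open). A call has 1 to 10 rows; each row shifts and turns the commanded pose from where the row before left it, along the tool's axes as they then stand; what a row does not reach is not made up. A row lasts 1/8 s, in which the tool goes at most 62.5 mm and 10.7 degrees, less where a joint would pass 70% of its speed; a pose out of reach is approached as far as the arm can. A call with a gripper value outside its range is refused whole. The fingers move at their own pace and stop on an object; FORCE is the grip in N (left out, the last holds). Time passes only in rows, so rows that do not move let the fingers close. It gives the time, the measured TCP pose, the force, the opening and the grip force at its end, in the units of the state.
- sense(): the state, without advancing time (a new reading comes with each control period).
- capture(name): name is "scene" or "side" or "wrist"; returns a dict with "img" (384x512x3 uint8, red, green, blue), "depth" (384x512 float32, m along the optical axis (not along the pixel's ray), 0 where there is no reading), "fx", "fy", "cx", "cy" (pixels), "D" ([k1, k2, p1, p2, k3] as OpenCV has them; the pictures are not rectified), "pose" (4x4, takes a point from camera to world coordinates). Camera axes: x right, y up, looking along -z (the intrinsics and any distortion apply to the point x, -y, -z); pixel columns grow to the right and rows downward; lengths in m; the calibration is good to about 2 mm. A picture is of the moment at which its call begins.
- job_done(): hands the job in; it is judged then, once.
Trained networks look in the newest picture that a camera, given by its name, has taken for a name from the list of things; names that differ only in an ending like _2 or _b are one class to them, and where a whole thing is asked for, a point or a joint stands for the part that bears it (a point fixed in the world has none). Each returns a list of dicts, best first, with "p" (0 to 1); they miss things now and then, are a little off and sometimes report something else, mostly with a low value. They report only what shows in the picture. A call takes as long as a camera call. They do not tell look-alikes from the thing itself.
- search_frame(name, camera): "box" ([left, top, width, height] in pixels, round what is visible of it).
- trace(name, camera): "region" (384x512 bool, what is visible of it) and "box" ([left, top, width, height] in pixels, round what is visible of it).
- tip_of(name, camera): "position" ([row, column] in pixels: a listed point, or the origin of a listed thing).
The state is a dict: "clock": time; "joint_positions": joint angles; "qvel": joint speeds; "joint_torque": joint torques, N m; "eef_pos": TCP position; "tcp_rot": TCP orientation; "wrist_force": force on the tool from outside, world axes, zero at the start; "ft_torque": the same for the moment, N m; "finger_gap": opening from 0.0 (shut) to 1.0 (fully open); "finger_force": force on a finger pad.
Only numpy, scipy, OpenCV 4.12 (cv2) and the standard library are available. Lean on these libraries where they do the work, as an engineer would, in place of code of your own. Each camera call takes 0.05 s, during which the arm holds its last target. There are 200 camera calls.

### The job

Take the two brush-cap flux jars off the leaning rack and pack them into the open round tin with the five already in it, so that all seven stand upright and flat on the tin's floor, one in the middle and six round it. They are glass, so set them down rather than letting them drop, then let go; leave the low paste tub on the rack and everything else on the shelf where it is.

Things in the scene. Friction and masses are not known exactly. Their poses are not given: they have to be found in the camera images.
- jar_a_center (a point): Flux jar that starts on the leaning rack. Glass body 57 mm in diameter, its shoulder ending 50 mm above the foot; straight black screw cap 28 mm in diameter from 50 to 84 mm up; 75 to 150 g. Grip the cap: in the tin there is no room for fingers beside the glass. Point on the axis half-way up: 42 mm above the foot, 8 mm below the cap's lower edge. Own z: from foot to cap.
- jar_b_center (a point): The second flux jar on the leaning rack, just like jar_a; point and axes as for jar_a.
- pack_1_center (a point): One of the five jars that already stand in the tin, roughly in a ring against its wall with one place of the ring and the middle left free; same jar, point and axes as jar_a.
- pack_2_center (a point): As pack_1.
- pack_3_center (a point): As pack_1.
- pack_4_center (a point): As pack_1.
- pack_5_center (a point): As pack_1.
- tin_floor (a point): Centre of the inner floor of the open steel tin, 2 mm above the shelf. 185 mm across inside, wall 3 mm, rim 48 mm above the shelf; fixed. Seven jars fit flat only as one in the middle and six round it against the wall (their axes about 62 mm from the centre), some 5 mm to spare between neighbours. The tin's own yaw says nothing about which place is free.
- rack: Fixed leaning bottle rack of dark sheet steel, 260 mm wide. Its deck slopes 30 degrees down to its front, so the jars lean 30 degrees towards the front. Origin on the shelf under the row's middle; own x to its back, y along the row, z up. Feet stand 45 mm above the shelf at three places, y = -85, 0, +85 mm (which holds the tub varies); a 12 mm lip along the front.
- tub_center (a point): Low solder-paste tub of white plastic, 57 mm in diameter, 29 mm high, with a full-width lid and no narrow cap; it shares the rack and stays there. Point at its centre, half-way up.
- tweezers: Black tweezers, about 140 mm long, 10 mm high, lying on the shelf; bystander. Origin under their middle.
- board: Green circuit board 100 x 70 mm, lying flat, at most 15 mm high; bystander. Origin under its middle.
- tip_cleaner: Black round pot of brass wool for cleaning tips, 76 mm in diameter, 40 mm high; bystander. Origin under its middle.
Not all that is in view belongs to the job. What is shaped like the part that bears tin_floor but blue or orange is not meant.

How it is judged:
By the outcome, as a careful person would: the job done as asked, in the order asked, and still so for the second after the job is handed in, with the robot touching nothing.
It also fails if it takes over 61 s, if anything falls off the work surface, if the arm or the gripper's body presses on something with over 40 N, if the wrist force passes 120 N, or if a joint passes its speed limit or range.

## Working session

There is one attempt and no reset: what is moved stays moved. The work goes in short steps, Python scripts to look and compute and a shell command to move; the robot and the scene stay as the last step left them, time stands still between calls to the robot, and variables do not carry over. Pictures are saved under pics/ and viewed, at most 10 in all, crops included, and the job is handed in when it is done.

```bash
ls; mkdir -p pics
cat > h.py <<'E'
from workcell import *
import numpy as np, cv2
from scipy.spatial.transform import Rotation as R
def cap(n,save=None):
    c=capture(n)
    if save: cv2.imwrite('pics/'+save,cv2.cvtColor(c['img'],cv2.COLOR_RGB2BGR))
    return c
def cloud(c):
    h,w=c['depth'].shape
    u,v=np.meshgrid(np.arange(w),np.arange(h))
    K=np.array([[c['fx'],0,c['cx']],[0,c['fy'],c['cy']],[0,0,1]],float)
    p=cv2.undistortPoints(np.stack([u.ravel(),v.ravel()],1).astype(np.float64)[:,None],K,np.array(c['D'],float))[:,0].reshape(h,w,2)
    d=c['depth']
    P=np.stack([p[...,0]*d,-p[...,1]*d,-d],-1)
    W=P@c['pose'][:3,:3].T+c['pose'][:3,3]
    W[d==0]=np.nan
    return W
E
python3 - <<'E'
from h import *
a=cap('scene','s0.png');b=cap('side','d0.png')
for n,c in (('scene',a),('side',b)):
    W=cloud(c); print(n,c['pose'][:3,3])
    for t in ('jar_a_center','tin_floor','rack','tub_center','board','tip_cleaner','tweezers'):
        for d in tip_of(t,n)[:8]:
            r,q=d['position']; r,q=int(round(r)),int(round(q))
            print(t,round(d['p'],2),r,q,W[min(max(r,0),383),min(max(q,0),511)].round(3))
cv2.imwrite('pics/both.png',cv2.resize(np.vstack([cv2.imread('pics/s0.png')]),(800,600)))
cv2.imwrite('pics/both2.png',cv2.imread('pics/d0.png'))
E
```

```text
pics
scene [1.35290882 0.18566431 0.72641272]
jar_a_center 0.78 241 337 [0.599 0.222 0.093]
tin_floor 0.75 154 184 [ 0.152 -0.32   0.001]
tin_floor 0.67 190 359 [0.233 0.279 0.001]
tin_floor 0.66 214 196 [ 0.47  -0.166  0.003]
rack 0.63 247 350 [0.597 0.254 0.079]
rack 0.34 199 355 [0.434 0.257 0.102]
tub_center 0.79 230 351 [0.532 0.254 0.077]
tub_center 0.73 203 219 [ 0.467 -0.098  0.051]
tub_center 0.35 242 339 [0.603 0.227 0.094]
board 0.75 301 248 [0.826 0.067 0.103]
board 0.28 202 355 [0.435 0.258 0.094]
tip_cleaner 0.83 282 148 [ 0.771 -0.171  0.038]
tweezers 0.55 219 262 [0.447 0.018 0.002]
side [0.08582715 0.71306281 0.87931644]
jar_a_center 0.68 238 150 [0.577 0.223 0.1  ]
tin_floor 0.96 178 374 [0.15  0.035 0.296]
tin_floor 0.9 177 263 [ 0.444 -0.101  0.073]
tin_floor 0.79 349 276 [ 0.231  0.296 -0.001]
rack 0.81 289 169 [0.479 0.303 0.067]
rack 0.55 199 147 [0.725 0.051 0.005]
tub_center 0.68 269 171 [0.498 0.263 0.079]
board 0.74 198 146 [0.731 0.048 0.004]
tip_cleaner 0.81 148 190 [ 0.714 -0.164  0.034]
```

View pics/both.png

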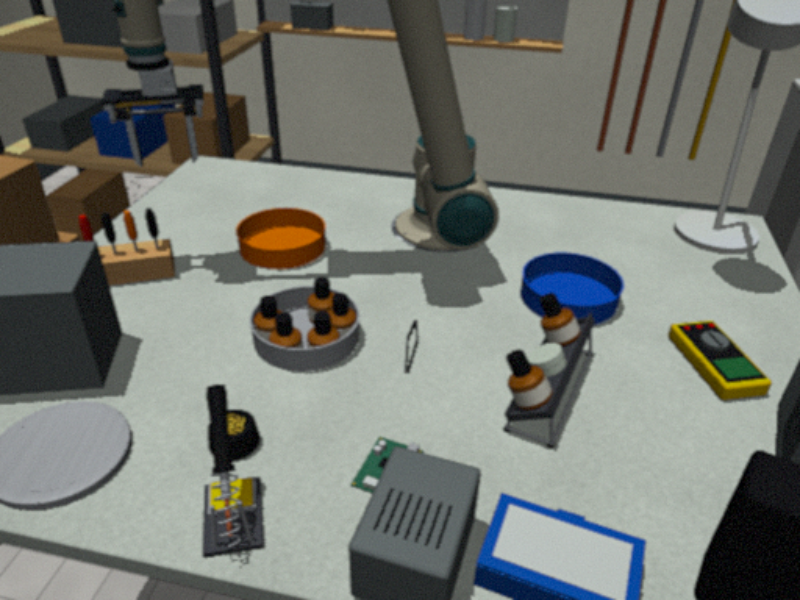

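View pics/both2.png

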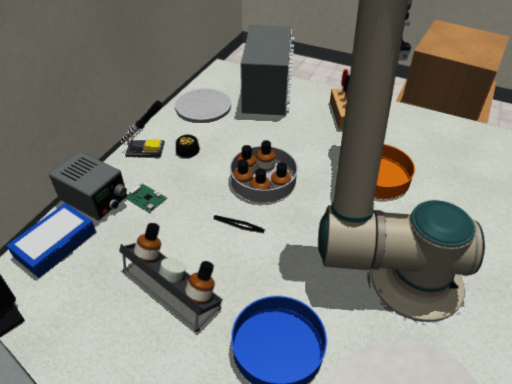

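The scene picture shows three round containers (512x384 px): the orange tin at (180,152), the blue one at (366,185), and the grey steel one at (196,210) holding five jars. The grey one fits the description. The rack at (350,240) has jars at its two ends and the tub in the middle, with the jars leaning left in the image (about -y). The side view agrees. Next I measure the caps and the tin, and take the enlarged crop.

Run:
```python
from h import *
from scipy.optimize import least_squares
PT=[]
for n in ('scene','side'):
    c=cap(n); W=cloud(c); im=c['img'].astype(int)
    dark=(im.max(-1)<75)
    def lab(mask):
        k,l,s,ce=cv2.connectedComponentsWithStats(mask.astype(np.uint8))
        for i in range(1,k):
            if s[i,4]>=15:
                p=W[l==i]; print(n,'px',ce[i].round(),s[i,4],'med',np.nanmedian(p,0).round(3),'top5%',np.nanmean(p[p[:,2]>np.nanquantile(p[:,2],.8)],0).round(3),'zmax',np.nanmax(p[:,2]).round(3))
    x,y,z=W[...,0],W[...,1],W[...,2]
    print('tin caps');lab(dark&(abs(x-.45)<.14)&(abs(y+.14)<.14)&(z>.055))
    print('rack caps');lab(dark&(abs(x-.52)<.2)&(abs(y-.24)<.13)&(z>.095))
    # tin rim
    m=(abs(x-.45)<.13)&(abs(y+.14)<.13)&(z>.040)&(z<.052)&((im.max(-1)-im.min(-1))<25)&(im.mean(-1)>70)
    q=W[m][:,:2]
    f=least_squares(lambda t:np.hypot(q[:,0]-t[0],q[:,1]-t[1])-.094,[.45,-.14],loss='soft_l1',f_scale=.003)
    print('tin',f.x.round(4),len(q),np.median(abs(f.fun)))
    # rack outline
    m=dark&(abs(x-.52)<.2)&(abs(y-.24)<.13)&(z>.02)&(z<.075)
    q=W[m][:,:2].astype(np.float32); print('rack rect',cv2.minAreaRect(q),np.nanmedian(W[m],0))
a=cv2.imread('pics/s0.png'); b=cv2.imread('pics/d0.png')
t=np.hstack([cv2.resize(a[175:245,155:235],(400,350),interpolation=2),cv2.resize(b[140:210,225:305],(400,350),interpolation=2)])
cv2.imwrite('pics/crop.png',t)
```

```text
tin caps
scene px [206. 184.] 123 med [ 0.424 -0.15   0.076] top5% [ 0.417 -0.151  0.086] zmax 0.089
scene px [177. 202.] 287 med [ 0.524 -0.192  0.078] top5% [ 0.519 -0.197  0.087] zmax 0.088
scene px [218. 194.] 134 med [ 0.465 -0.102  0.077] top5% [ 0.459 -0.106  0.086] zmax 0.089
scene px [206. 206.] 151 med [ 0.524 -0.115  0.078] top5% [ 0.516 -0.119  0.087] zmax 0.089
rack caps
scene px [352. 195.] 132 med [0.429 0.249 0.11 ] top5% [0.423 0.247 0.12 ] zmax 0.124
scene px [332. 232.] 168 med [0.594 0.208 0.112] top5% [0.587 0.207 0.121] zmax 0.124
tin [ 0.4733 -0.1649] 314 0.0013717438705569338
rack rect ((0.4785355031490326, 0.26732438802719116), (0.08059710264205933, 0.32771244645118713), 76.70328521728516) [0.59437304 0.26523317 0.0563679 ]
tin caps
side px [266. 147.] 118 med [ 0.488 -0.215  0.076] top5% [ 0.491 -0.223  0.086] zmax 0.088
side px [244. 159.] 257 med [ 0.52  -0.127  0.078] top5% [ 0.52  -0.141  0.086] zmax 0.09
side px [281. 169.] 132 med [ 0.41  -0.145  0.079] top5% [ 0.413 -0.151  0.086] zmax 0.088
side px [260. 175.] 142 med [ 0.451 -0.098  0.08 ] top5% [ 0.454 -0.105  0.086] zmax 0.089
rack caps
side px [151. 231.] 188 med [0.578 0.213 0.112] top5% [0.58  0.208 0.121] zmax 0.124
side px [205. 270.] 210 med [0.415 0.255 0.112] top5% [0.417 0.25  0.12 ] zmax 0.124
tin [ 0.4733 -0.1659] 245 0.0012748521330452067
rack rect ((0.4771063029766083, 0.2679672837257385), (0.08329775929450989, 0.3261672258377075), 75.40718078613281) [0.47906273 0.27684593 0.05637961]
```

View pics/crop.png

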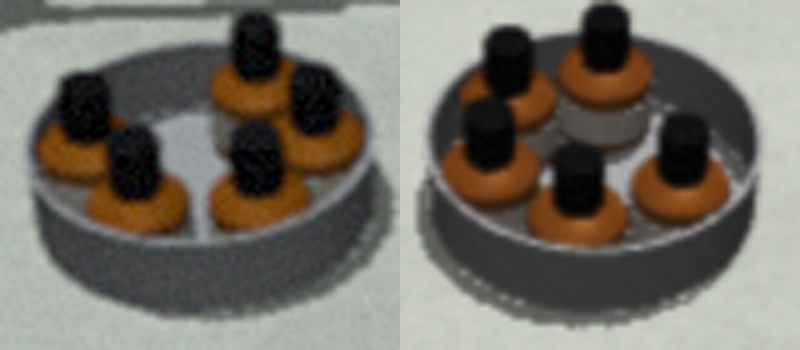

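The grey steel tin is confirmed: five jars in both crops, with the free ring place at bearing about -135° from the tin's centre and the middle empty. The blue and orange tins are decoys. I'll write a helper that works out shifts, then go above the tin.

```bash
cat >> h.py <<'E'
def delta(p,Rt,first='t'):
    """shift (mm, in tool axes) and turn (deg) from measured pose to target; first='t': shift before turn"""
    s=sense(); R0=R.from_quat(s['tcp_rot']); Rt=R.from_matrix(Rt)
    d=np.array(p)-s['eef_pos']
    w=np.degrees((R0.inv()*Rt).as_rotvec())
    print('pos',np.round(s['eef_pos'],4),'shift(mm) now-frame',(R0.inv().apply(d)*1e3).round(1),'| target-frame',(Rt.inv().apply(d)*1e3).round(1),'turn',w.round(2),np.linalg.norm(w).round(1))
def rot(y,z):
    z=np.array(z,float);z/=np.linalg.norm(z);y=np.array(y,float);y-=z*(y@z);y/=np.linalg.norm(y)
    return np.stack([np.cross(y,z),y,z],1)
E
python3 - <<'E'
from h import *
s=sense(); print(s['clock'],R.from_quat(s['tcp_rot']).as_matrix().round(3),s['joint_positions'])
c=cap('wrist'); T=R.from_quat(s['tcp_rot']).as_matrix()
print('cam in tool', T.T@(c['pose'][:3,3]-s['eef_pos']), 'look', T.T@-c['pose'][:3,2], c['fx'])
M=T
delta([.47,-.165,.30],M)
E
```

```text
0.9 [[ 0.897  0.443  0.   ]
 [ 0.443 -0.897 -0.   ]
 [ 0.     0.    -1.   ]] [-1.23300642e+00  2.75867461e-01  1.50489261e+00  1.88361094e-05
  1.36069352e+00 -1.20997028e-01]
cam in tool [ 0.06701629  0.00048424 -0.17925418] look [-2.33851144e-01 -1.93462747e-05  9.72272412e-01] 334.93332937783964
pos [ 0.2546 -0.5156  0.2055] shift(mm) now-frame [ 348.3 -218.9  -94.5] | target-frame [ 348.3 -219.   -94.5] turn [0. 0. 0.] 0.0
```

```bash
python3 -m pendant '[[[0.0435,-0.0274,-0.0118],[0,0,0],100],[[0.0435,-0.0274,-0.0118],[0,0,0],100],[[0.0435,-0.0274,-0.0118],[0,0,0],100],[[0.0435,-0.0274,-0.0118],[0,0,0],100],[[0.0435,-0.0274,-0.0118],[0,0,0],100],[[0.0435,-0.0274,-0.0118],[0,0,0],100],[[0.0435,-0.0274,-0.0118],[0,0,0],100],[[0.0435,-0.0274,-0.0118],[0,0,0],100],[[0,0,0],[0,0,0],100]]' 20
python3 - <<'E'
from h import *
from scipy.optimize import least_squares
c=cap('wrist','w1.png'); W=cloud(c); im=c['img'].astype(int); x,y,z=W[...,0],W[...,1],W[...,2]
m=(abs(z-.086)<.005)&(im.max(-1)<75)&(np.hypot(x-.473,y+.165)<.1)
k,l,s,ce=cv2.connectedComponentsWithStats(m.astype(np.uint8))
T=np.array([.473,-.165])
mm=(abs(z-.047)<.004)&((im.max(-1)-im.min(-1))<25)&(np.hypot(x-.473,y+.165)<.12)&(np.hypot(x-.473,y+.165)>.08)
q=W[mm][:,:2]
f=least_squares(lambda t:np.hypot(q[:,0]-t[0],q[:,1]-t[1])-.094,T,loss='soft_l1',f_scale=.002); T=f.x
print('tin',T.round(4),len(q),np.median(abs(f.fun)))
C=[]
for i in range(1,k):
    if s[i,4]<60: continue
    p=W[l==i][:,:2]; (a,b),r=cv2.minEnclosingCircle(p.astype(np.float32)); d=np.array([a,b])-T
    C.append([a,b]); print(ce[i].round(),s[i,4],np.round([a,b,r],4),'med',np.median(p,0).round(4),'r',np.hypot(*d).round(4),'ang',np.degrees(np.arctan2(d[1],d[0])).round(1))
# rack caps from here
m=(z>.1)&(im.max(-1)<75)&(abs(y-.24)<.1); print(m.sum())
e=np.array([.97,-.243,0])
delta([.45,.08,.30],rot(e,[.1215,.485,-.866]))
E
```

```text
clock: 2.08
eef_pos: [0.4714, -0.1623, 0.3009]
tcp_rot: [0.973, 0.23, 0.001, 0.0]
wrist_force: [-0.1, -0.1, -1.9]
finger_gap: 1.0
finger_force: 0.0
tin [ 0.4732 -0.166 ] 1542 0.0010825495064580096
[236. 116.] 446 [ 0.5153 -0.1196  0.0139] med [ 0.5154 -0.1196] r 0.0627 ang 47.8
[290. 126.] 433 [ 0.5333 -0.18    0.0139] med [ 0.5334 -0.1796] r 0.0617 ang -13.1
[204. 157.] 422 [ 0.4555 -0.1064  0.014 ] med [ 0.4556 -0.1064] r 0.0622 ang 106.6
[306. 173.] 395 [ 0.4926 -0.2234  0.0143] med [ 0.4927 -0.2233] r 0.0606 ang -71.4
[225. 203.] 387 [ 0.4142 -0.1529  0.0138] med [ 0.4149 -0.1526] r 0.0605 ang 167.5
0
pos [ 0.4702 -0.1639  0.3002] shift(mm) now-frame [  90.7 -227.3    0. ] | target-frame [200.5 -78.9 116.1] turn [ 13.    28.12 -48.28] 57.4
```

```bash
python3 -m pendant '[[[0.0234,-0.0474,0],[0,0,0],100],[[0.0234,-0.0474,0],[0,0,0],100],[[0.0234,-0.0474,0],[0,0,0],100],[[0.0234,-0.0474,0],[0,0,0],100],[[0.0234,-0.0474,0],[0,0,0],100]]' >/dev/null
python3 -m pendant '[[[0,0,0],[2.17,4.69,-8.05],100],[[0,0,0],[2.17,4.69,-8.05],100],[[0,0,0],[2.17,4.69,-8.05],100],[[0,0,0],[2.17,4.69,-8.05],100],[[0,0,0],[2.17,4.69,-8.05],100],[[0,0,0],[2.17,4.69,-8.05],100],[[0,0,0],[0,0,0],100]]'
cat > rk.py <<'E'
from h import *
import sys
c=cap('wrist',sys.argv[1]); W=cloud(c); im=c['img'].astype(int); x,y,z=W[...,0],W[...,1],W[...,2]
yaw=np.radians(-14.1)
f=np.array([np.sin(yaw),-np.cos(yaw),0]); a=.5*f+np.array([0,0,.866])
P=W.reshape(-1,3)
# top discs: points within 2.5mm of plane foot-plane + 84mm, dark
foot0=np.array([.5,.27,.045])
dark=(im.max(-1)<75)&(abs(x-.5)<.2)&(abs(y-.22)<.1)&(z>.095)
k,l,s,ce=cv2.connectedComponentsWithStats(dark.astype(np.uint8))
C=[]
for i in range(1,k):
    if s[i,4]<100: continue
    p=W[l==i]; h=p@a; hm=np.quantile(h,.95); t=p[abs(h-hm)<.004]
    # plane normal check and circle in plane
    n=np.linalg.svd(t-t.mean(0),full_matrices=False)[2][2]; n*=np.sign(n[2])
    B=np.linalg.svd(a[None])[2][1:]; uv=(t@B.T).astype(np.float32)
    (u,v),r=cv2.minEnclosingCircle(uv); ctr=B[0]*u+B[1]*v+a*np.median(t@a)
    C.append(ctr); print(ce[i].round(),s[i,4],len(t),'top centre',ctr.round(4),'r',round(r,4),'normal',n.round(3),'foot',(ctr-a*.084).round(4))
if len(C)==2:
    e=C[0]-C[1]; e*=np.sign(e[0]); print('row',e.round(4),np.linalg.norm(e),'yaw',np.degrees(np.arctan2(e[1],e[0])))
E
python3 rk.py w2.png
```

```text
clock: 3.62
eef_pos: [0.4695, 0.0967, 0.2983]
tcp_rot: [0.765, 0.59, 0.203, -0.16]
wrist_force: [-0.3, -0.7, -0.3]
finger_gap: 1.001
finger_force: 0.0
[320. 147.] 495 412 top centre [0.5807 0.1998 0.1179] r 0.0139 normal [-0.134 -0.486  0.864] foot [0.591  0.2405 0.0451]
[183. 148.] 507 412 top centre [0.4168 0.2407 0.1176] r 0.014 normal [-0.106 -0.473  0.874] foot [0.427  0.2815 0.0449]
row [ 0.164  -0.041   0.0002] 0.1690109948015646 yaw -14.029179408075047
```

View pics/w2.png

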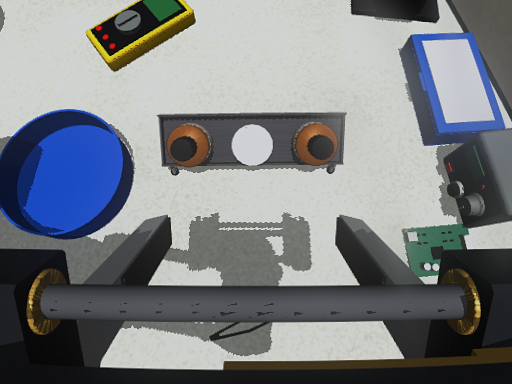

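The wrist view shows the rack with caps at px (183,148) and (320,147) and the white tub between them at (252,145). The fit matches the expected 30° lean. Next: approach for the right-hand jar.

```bash
cat > g.py <<'E'
from h import *
import sys
top=np.array(eval(sys.argv[1])); a=np.array([-.1218,-.485,.866])
delta(top+a*.06,rot([.97,-.243,0],-a)); delta(top-a*.031,rot([.97,-.243,0],-a))
E
python3 g.py '[.5807,.1998,.1179]'
```

```text
pos [0.4695 0.0975 0.299 ] shift(mm) now-frame [ 19.6  82.5 160.1] | target-frame [ 18.7  82.9 160. ] turn [ 0.07  0.02 -0.55] 0.6
pos [0.4695 0.0975 0.299 ] shift(mm) now-frame [ 19.6  82.4 251.1] | target-frame [ 18.7  82.9 251. ] turn [ 0.07  0.02 -0.55] 0.6
```

```bash
python3 -m pendant '[[[0.0049,0.0206,0.040],[0,0,-0.5],55],[[0.0049,0.0206,0.040],[0,0,0],55],[[0.0049,0.0206,0.040],[0,0,0],55],[[0.0049,0.0206,0.040],[0,0,0],55],[[0,0,0],[0,0,0],55]]'; python3 g.py '[.5807,.1998,.1179]'; python3 rk.py w3.png
```

```text
clock: 4.3
eef_pos: [0.5723, 0.1753, 0.1692]
tcp_rot: [0.76, 0.596, 0.203, -0.16]
wrist_force: [0.1, -1.4, -0.7]
finger_gap: 0.553
finger_force: 0.0
pos [0.5723 0.1753 0.1692] shift(mm) now-frame [-3.3  2.1 -2.6] | target-frame [-3.3  2.2 -2.6] turn [-0.24  0.02  0.26] 0.4
pos [0.5723 0.1753 0.1692] shift(mm) now-frame [-3.3  2.5 88.4] | target-frame [-3.3  2.2 88.4] turn [-0.24  0.02  0.26] 0.4
[ 44. 199.] 1618 945 top centre [0.4177 0.2405 0.1174] r 0.0142 normal [-0.092 -0.49   0.867] foot [0.4279 0.2812 0.0446]
[257. 201.] 1304 1025 top centre [0.5816 0.1995 0.1177] r 0.0138 normal [-0.123 -0.469  0.875] foot [0.5918 0.2403 0.045 ]
[245. 322.] 42266 8023 top centre [0.5597 0.1298 0.295 ] r 0.0455 normal [0.222 0.913 0.343] foot [0.5699 0.1705 0.2223]
```

```bash
python3 -m pendant '[[[-0.0033,0.003,0.018],[0,0,0],55],[[0,0,0.025],[0,0,0],55],[[0,0,0.025],[0,0,0],55],[[0,0,0.015],[0,0,0],55],[[0,0,0.005],[0,0,0],55],[[0,0,0],[0,0,0],55]]'; python3 g.py '[.5814,.1996,.1178]'
```

```text
clock: 5.1
eef_pos: [0.5864, 0.2129, 0.0939]
tcp_rot: [0.76, 0.596, 0.205, -0.158]
wrist_force: [0.2, -0.3, 0.1]
finger_gap: 0.55
finger_force: 0.0
pos [0.5864 0.2129 0.0939] shift(mm) now-frame [ -0.2  -1.5 -87.7] | target-frame [ -0.3  -1.6 -87.7] turn [ 0.06 -0.06  0.34] 0.4
pos [0.5864 0.2129 0.0939] shift(mm) now-frame [-0.3 -1.6  3.3] | target-frame [-0.3 -1.6  3.3] turn [ 0.06 -0.06  0.34] 0.4
```

```bash
python3 -m pendant '[[[-0.0002,-0.0015,0.003],[0,0,0],55],[[0,0,0],[0,0,0],10],[[0,0,0],[0,0,0],10],[[0,0,0],[0,0,0],10],[[0,0,0],[0,0,0],10],[[0,0,0],[0,0,0],10]]' 25; python3 g.py '[.5814,.1996,.1178]'
```

```text
clock: 5.85
eef_pos: [0.5853, 0.2146, 0.0911]
tcp_rot: [0.76, 0.596, 0.205, -0.159]
wrist_force: [-1.8, -1.1, 1.9]
finger_gap: 0.294
finger_force: 25.0
pos [0.5853 0.2146 0.0911] shift(mm) now-frame [  0.   -0.  -90.8] | target-frame [ -0.1  -0.1 -90.8] turn [ 0.05 -0.07  0.34] 0.4
pos [0.5853 0.2146 0.0911] shift(mm) now-frame [-0.1 -0.1  0.2] | target-frame [-0.1 -0.1  0.2] turn [ 0.05 -0.07  0.34] 0.4
```

```bash
python3 -m pendant '[[[0,0,-0.01],[0,0,0],10],[[0,0,-0.03],[0,0,0],10],[[0,0,-0.04],[0,0,0],10],[[0,0,-0.05],[0,0,0],10],[[0,0,-0.04],[0,0,0],10],[[0,0,0],[0,0,0],10]]'
cat > t.py <<'E'
from h import *
import sys
b=np.radians(-42); M=rot([np.cos(b),np.sin(b),0],[0,0,-1])
delta(eval(sys.argv[1]),M)
E
python3 t.py '[.432,-.2117,.2]'
```

```text
clock: 6.6
eef_pos: [0.5658, 0.1304, 0.2408]
tcp_rot: [0.76, 0.596, 0.207, -0.156]
wrist_force: [0.5, 0.3, -1.3]
finger_gap: 0.294
finger_force: 25.0
pos [0.5658 0.1304 0.2408] shift(mm) now-frame [-335.5  -48.  -147.4] | target-frame [-343.7  129.5   40.8] turn [ -6.82 -29.56  27.58] 41.0
```

```bash
python3 -m pendant '[[[0,0,0],[-1.36,-5.91,5.52],10],[[0,0,0],[-1.36,-5.91,5.52],10],[[0,0,0],[-1.36,-5.91,5.52],10],[[0,0,0],[-1.36,-5.91,5.52],10],[[0,0,0],[-1.36,-5.91,5.52],10]]' >/dev/null; python3 -m pendant '[[[-0.043,0.0162,0.003],[0,0,0],10],[[-0.043,0.0162,0.003],[0,0,0],10],[[-0.043,0.0162,0.003],[0,0,0],10],[[-0.043,0.0162,0.003],[0,0,0],10],[[-0.043,0.0162,0.003],[0,0,0],10],[[-0.043,0.0162,0.003],[0,0,0],10],[[-0.043,0.0162,0.003],[0,0,0],10],[[-0.035,0.013,0.003],[0,0,0],10],[[0,0,0],[0,0,0],10]]'; python3 t.py '[.432,-.2117,.2]'
cat > v.py <<'E'
from h import *
import sys
for n in ('scene','side','wrist'):
    c=cap(n,sys.argv[1]+n+'.png'); W=cloud(c); im=c['img'].astype(int)
    x,y,z=W[...,0],W[...,1],W[...,2]
    s=sense(); e=s['eef_pos']
    # glass body of held jar: brownish near axis, below tcp
    m=(np.hypot(x-e[0],y-e[1])<.04)&(z<e[2]-.003)&(z>e[2]-.07)
    p=W[m]; 
    if len(p)<50: print(n,'few'); continue
    print(n,len(p),'zmin-tcp',np.quantile(p[:,2],.02).round(4)-e[2].round(4))
E
python3 v.py h1
```

```text
clock: 8.35
eef_pos: [0.4323, -0.2031, 0.2121]
tcp_rot: [0.914, 0.406, -0.003, -0.004]
wrist_force: [0.2, 0.6, -1.0]
finger_gap: 0.292
finger_force: 25.0
pos [ 0.4323 -0.2031  0.2121] shift(mm) now-frame [-6.5  5.6 12. ] | target-frame [-6.5  5.5 12.1] turn [-0.57  0.18 -0.07] 0.6
scene 411 zmin-tcp -0.05000000000000002
side 404 zmin-tcp -0.04930000000000001
wrist 3263 zmin-tcp -0.042300000000000004
```

```bash
cat > cyl.py <<'E'
from h import *
from scipy.optimize import least_squares
Q=[]
e=sense()['eef_pos']
for n in ('scene','side'):
    W=cloud(cap(n)); x,y,z=W[...,0],W[...,1],W[...,2]
    m=(np.hypot(x-e[0],y-e[1])<.045)&(z<e[2]-.02)&(z>e[2]-.047)
    Q.append(W[m])
Q=np.vstack(Q); Q=Q[~np.isnan(Q).any(1)]
def f(t):
    h=Q[:,2]-(e[2]-.053)
    return np.hypot(Q[:,0]-t[0]-t[2]*h,Q[:,1]-t[1]-t[3]*h)-.0285
r=least_squares(f,[e[0],e[1],0,0],loss='soft_l1',f_scale=.001)
print(len(Q),'foot xy - tcp (mm)',((r.x[:2]-e[:2])*1e3).round(1),'tilt deg',np.degrees(r.x[2:]).round(1),'res',np.median(abs(r.fun)))
E
python3 cyl.py
```

```text
391 foot xy - tcp (mm) [0.6 0.9] tilt deg [-0.6 -1.4] res 0.0010089559264956846
```

Run:
```python
import cv2,numpy as np
a=cv2.imread('pics/h1scene.png');b=cv2.imread('pics/h1side.png');w=cv2.imread('pics/h1wrist.png')
cv2.imwrite('pics/h1.png',np.hstack([cv2.resize(a[130:245,130:250],(400,383)),cv2.resize(w,(400,300))[:0].reshape(0,400,3) if 0 else cv2.resize(b[110:225,210:330],(400,383))]))
```

```text
(no output)
```

View pics/h1.png

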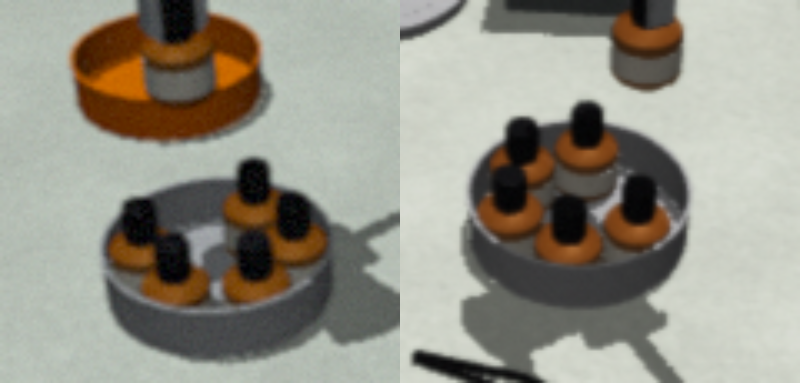

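The jar hangs upright in the gripper, over the free place in the left crop. I'll correct the position and go down to just above the neighbours' shoulders.

```bash
python3 -m pendant '[[[-0.0065,0.0055,0],[-0.57,0.18,0],10],[[0,0,0.03],[0,0,0],10],[[0,0,0.03],[0,0,0],10],[[0,0,0.03],[0,0,0],10],[[0,0,0.006],[0,0,0],10],[[0,0,0],[0,0,0],10],[[0,0,0],[0,0,0],10]]'; python3 t.py '[.4317,-.2121,.0555]'; python3 cyl.py
cat > vt.py <<'E'
from h import *
import sys
T=np.array([.4732,-.166])
for n in sys.argv[1:]:
    c=cap(n); W=cloud(c); im=c['img'].astype(int); x,y,z=W[...,0],W[...,1],W[...,2]
    m=(abs(z-.086)<.006)&(im.max(-1)<75)&(np.hypot(x-T[0],y-T[1])<.1)
    k,l,s,ce=cv2.connectedComponentsWithStats(m.astype(np.uint8))
    for i in range(1,k):
        if s[i,4]<60: continue
        p=W[l==i]; (a,b),r=cv2.minEnclosingCircle(p[:,:2].astype(np.float32)); d=np.array([a,b])-T
        print(ce[i].round(),s[i,4],np.round([a,b,r],4),'z',np.median(p[:,2]).round(4),'r',np.hypot(*d).round(4),'ang',np.degrees(np.arctan2(d[1],d[0])).round(1))
E
python3 vt.py wrist
```

```text
clock: 9.48
eef_pos: [0.4349, -0.2117, 0.1193]
tcp_rot: [0.913, 0.408, 0.002, 0.003]
wrist_force: [0.9, 0.7, -2.0]
finger_gap: 0.295
finger_force: 25.0
pos [ 0.4349 -0.2117  0.1193] shift(mm) now-frame [-2.5 -2.5 63.8] | target-frame [-2.4 -2.1 63.8] turn [ 0.37 -0.06  0.12] 0.4
323 foot xy - tcp (mm) [1.  0.4] tilt deg [-0.6 -0.2] res 0.0008785982574228308
[249.  18.] 1577 [ 0.5141 -0.1201  0.0143] z 0.0859 r 0.0615 ang 48.3
[162.  67.] 1671 [ 0.4549 -0.1066  0.0146] z 0.0859 r 0.0622 ang 107.1
[351.  61.] 161 [ 0.5381 -0.1797  0.0123] z 0.0861 r 0.0663 ang -12.0
[319.  79.] 106 [ 0.5254 -0.1773  0.0109] z 0.084 r 0.0534 ang -12.2
[328. 168.] 1288 [ 0.4922 -0.2235  0.0143] z 0.0858 r 0.0605 ang -71.8
[169. 166.] 1444 [ 0.4141 -0.1527  0.0145] z 0.0858 r 0.0606 ang 167.4
```

```bash
python3 -m pendant '[[[-0.0025,-0.0023,0],[0.37,0,0],10],[[0,0,0],[0,0,0],10],[[0,0,0.012],[0,0,0],10],[[0,0,0.015],[0,0,0],10],[[0,0,0.015],[0,0,0],10],[[0,0,0.012],[0,0,0],10],[[0,0,0.004],[0,0,0],10],[[0,0,0],[0,0,0],10]]'; python3 t.py '[.4317,-.2121,.0555]'; python3 cyl.py
```

```text
clock: 10.62
eef_pos: [0.4304, -0.2112, 0.0598]
tcp_rot: [0.913, 0.408, -0.0, -0.002]
wrist_force: [-0.0, -0.3, -0.8]
finger_gap: 0.293
finger_force: 25.0
pos [ 0.4304 -0.2112  0.0598] shift(mm) now-frame [0.2 1.6 4.3] | target-frame [0.2 1.6 4.3] turn [-0.18 -0.04  0.1 ] 0.2
198 foot xy - tcp (mm) [1.7 1.3] tilt deg [-0.7 -1.2] res 0.002169821440359699
```

Forces are near zero, and about 5 mm is left. I'll lower it slowly.

```bash
python3 -m pendant '[[[0,0.001,0.0015],[0,0,0],10],[[0,0,0.001],[0,0,0],10],[[0,0,0.001],[0,0,0],10],[[0,0,0.0007],[0,0,0],10],[[0,0,0],[0,0,0],10],[[0,0,0],[0,0,0],10]]'; python3 t.py '[.4317,-.2121,.0555]'
```

```text
clock: 11.48
eef_pos: [0.4311, -0.2119, 0.0558]
tcp_rot: [0.913, 0.408, -0.0, -0.001]
wrist_force: [-0.1, 0.2, -1.2]
finger_gap: 0.291
finger_force: 25.0
pos [ 0.4311 -0.2119  0.0558] shift(mm) now-frame [0.2 0.6 0.3] | target-frame [0.2 0.6 0.3] turn [-0.16 -0.05  0.1 ] 0.2
```

```bash
python3 -m pendant '[[[0,0,0.0005],[0,0,0],10],[[0,0,0.0005],[0,0,0],10],[[0,0,0.0003],[0,0,0],10],[[0,0,0],[0,0,0],10]]'; python3 t.py '[.4317,-.2121,.0555]'
```

```text
clock: 11.98
eef_pos: [0.4313, -0.2118, 0.0555]
tcp_rot: [0.913, 0.408, 0.0, -0.001]
wrist_force: [-1.7, 1.0, 7.3]
finger_gap: 0.297
finger_force: 25.0
pos [ 0.4313 -0.2118  0.0555] shift(mm) now-frame [0.1 0.5 0. ] | target-frame [0.1 0.5 0. ] turn [-0.13 -0.06  0.1 ] 0.2
```

Contact: 7 N on the floor. Release to 45 % and rise.

```bash
python3 -m pendant '[[[0,0,0],[0,0,0],45],[[0,0,0],[0,0,0],45],[[0,0,0],[0,0,0],45],[[0,0,-0.01],[0,0,0],45],[[0,0,-0.03],[0,0,0],45],[[0,0,-0.05],[0,0,0],45],[[0,0,-0.05],[0,0,0],45],[[0,0,-0.05],[0,0,0],45],[[0,0,0],[0,0,0],45]]'; python3 vt.py wrist
python3 - <<'E'
from h import *
a=np.array([-.1218,-.485,.866]); t=np.array([.4175,.2406,.1176])
delta(t+a*.10,rot([.97,-.243,0],-a))
E
```

```text
clock: 13.1
eef_pos: [0.4337, -0.2138, 0.2492]
tcp_rot: [0.913, 0.408, 0.002, 0.003]
wrist_force: [0.3, 0.2, -1.1]
finger_gap: 0.452
finger_force: 0.0
[249.  49.] 675 [ 0.5143 -0.1196  0.0143] z 0.0861 r 0.062 ang 48.4
[195.  81.] 651 [ 0.4551 -0.1067  0.0142] z 0.0859 r 0.0621 ang 107.0
[298.  85.] 386 [ 0.5318 -0.18    0.0141] z 0.0859 r 0.0602 ang -13.4
[198. 143.] 582 [ 0.4144 -0.1529  0.0143] z 0.0858 r 0.0603 ang 167.4
[300. 143.] 538 [ 0.4919 -0.2232  0.0143] z 0.0858 r 0.0602 ang -71.9
[249. 174.] 528 [ 0.4315 -0.2114  0.0142] z 0.0858 r 0.0616 ang -132.6
pos [ 0.4322 -0.2129  0.2466] shift(mm) now-frame [ 283.5 -290.5   42.2] | target-frame [ 313.3 -124.6  229.8] turn [  7.39  29.36 -27.15] 40.7
```

Six caps are in the ring and the middle at the same height (0.0858), so jar A is in place. Now the second jar.

```bash
python3 -m pendant '[[[0.0354,-0.0363,0],[0,0,0],55],[[0.0354,-0.0363,0],[0,0,0],55],[[0.0354,-0.0363,0],[0,0,0],55],[[0.0354,-0.0363,0],[0,0,0],55],[[0.0354,-0.0363,0],[0,0,0],55],[[0.0354,-0.0363,0],[0,0,0],55],[[0.0354,-0.0363,0],[0,0,0],55],[[0.0354,-0.0363,0],[0,0,0],55]]' >/dev/null; python3 -m pendant '[[[0,0,0],[1.48,5.87,-5.43],55],[[0,0,0],[1.48,5.87,-5.43],55],[[0,0,0],[1.48,5.87,-5.43],55],[[0,0,0],[1.48,5.87,-5.43],55],[[0,0,0],[1.48,5.87,-5.43],55],[[0,0,0],[0,0,0],55]]';  python3 rk.py w4.png; python3 g.py '[.4175,.2406,.1176]'
```

```text
clock: 14.9
eef_pos: [0.4033, 0.1909, 0.2432]
tcp_rot: [0.764, 0.591, 0.201, -0.163]
wrist_force: [0.6, -0.1, 1.1]
finger_gap: 0.55
finger_force: 0.0
[255. 194.] 753 594 top centre [0.4165 0.2407 0.1177] r 0.014 normal [-0.126 -0.475  0.871] foot [0.4267 0.2815 0.045 ]
[253. 324.] 43535 8707 top centre [0.393  0.1445 0.3689] r 0.0478 normal [0.235 0.9   0.366] foot [0.4033 0.1852 0.2961]
row [ 0.0235  0.0962 -0.2511] 0.2699622197650857 yaw 76.3032447340054
pos [0.4037 0.1916 0.244 ] shift(mm) now-frame [-19.1   2.   75. ] | target-frame [-19.1   1.4  75. ] turn [-0.32  0.01 -0.5 ] 0.6
pos [0.4037 0.1916 0.244 ] shift(mm) now-frame [-19.1   2.5 166. ] | target-frame [-19.1   1.4 166. ] turn [-0.32  0.01 -0.5 ] 0.6
```

```bash
python3 -m pendant '[[[-0.0095,0.001,0.03],[0,0,-0.5],55],[[-0.0095,0.0005,0.03],[-0.3,0,0],55],[[0,0,0.02],[0,0,0],55],[[0,0,0],[0,0,0],55],[[0,0,0],[0,0,0],55]]'; python3 rk.py w5.png | head -1; python3 g.py '[.4168,.2406,.1176]'
```

```text
clock: 15.58
eef_pos: [0.4117, 0.2155, 0.1674]
tcp_rot: [0.759, 0.597, 0.206, -0.158]
wrist_force: [0.2, -0.4, -0.1]
finger_gap: 0.551
finger_force: 0.0
[251. 201.] 1325 1045 top centre [0.4167 0.241  0.1179] r 0.0139 normal [-0.119 -0.472  0.874] foot [0.427  0.2817 0.0451]
pos [0.4119 0.2153 0.1676] shift(mm) now-frame [-2.7 -1.5 -3.8] | target-frame [-2.7 -1.5 -3.8] turn [ 0.13 -0.08  0.45] 0.5
pos [0.4119 0.2153 0.1676] shift(mm) now-frame [-2.8 -1.7 87.2] | target-frame [-2.7 -1.5 87.2] turn [ 0.13 -0.08  0.45] 0.5
```

```bash
python3 -m pendant '[[[-0.0026,-0.0016,0.017],[0,0,0.4],55],[[0,0,0.025],[0,0,0],55],[[0,0,0.025],[0,0,0],55],[[0,0,0.012],[0,0,0],55],[[0,0,0.005],[0,0,0],55],[[0,0,0],[0,0,0],55],[[0,0,0],[0,0,0],55]]'; python3 g.py '[.4168,.2408,.1177]'
```

```text
clock: 16.5
eef_pos: [0.4203, 0.2538, 0.0934]
tcp_rot: [0.762, 0.594, 0.206, -0.159]
wrist_force: [-0.0, -0.0, 0.6]
finger_gap: 0.552
finger_force: 0.0
pos [0.4203 0.2538 0.0934] shift(mm) now-frame [  0.6   0.1 -87.8] | target-frame [  0.5  -0.2 -87.8] turn [ 0.15 -0.11 -0.01] 0.2
pos [0.4203 0.2538 0.0934] shift(mm) now-frame [ 0.5 -0.2  3.2] | target-frame [ 0.5 -0.2  3.2] turn [ 0.15 -0.11 -0.01] 0.2
```

```bash
python3 -m pendant '[[[0.0005,0,0.003],[0,0,0],55],[[0,0,0],[0,0,0],10],[[0,0,0],[0,0,0],10],[[0,0,0],[0,0,0],10],[[0,0,0],[0,0,0],10],[[0,0,0],[0,0,0],10]]' 25; python3 g.py '[.4168,.2408,.1177]' | tail -1;  python3 -m pendant '[[[0,0,-0.01],[0,0,0],10],[[0,0,-0.03],[0,0,0],10],[[0,0,-0.04],[0,0,0],10],[[0,0,-0.05],[0,0,0],10],[[0,0,-0.04],[0,0,0],10],[[0,0,0],[0,0,0],10]]'; python3 t.py '[.4732,-.166,.21]'
```

```text
clock: 17.25
eef_pos: [0.4202, 0.2559, 0.0905]
tcp_rot: [0.762, 0.594, 0.205, -0.159]
wrist_force: [0.1, -1.0, -0.2]
finger_gap: 0.292
finger_force: 25.0
pos [0.4202 0.2559 0.0905] shift(mm) now-frame [ 0.2  0.3 -0.3] | target-frame [ 0.2  0.3 -0.3] turn [ 0.08 -0.09 -0.03] 0.1
clock: 18.0
eef_pos: [0.4008, 0.1717, 0.2399]
tcp_rot: [0.762, 0.594, 0.207, -0.156]
wrist_force: [-0.3, 0.0, -0.5]
finger_gap: 0.292
finger_force: 25.0
pos [0.4008 0.1717 0.2399] shift(mm) now-frame [-283.4  153.2 -128.1] | target-frame [-202.5  279.8   29.9] turn [ -6.86 -29.56  27.2 ] 40.8
```

```bash
python3 -m pendant '[[[0,0,0],[-1.37,-5.91,5.44],10],[[0,0,0],[-1.37,-5.91,5.44],10],[[0,0,0],[-1.37,-5.91,5.44],10],[[0,0,0],[-1.37,-5.91,5.44],10],[[0,0,0],[-1.37,-5.91,5.44],10]]' >/dev/null; python3 -m pendant '[[[-0.0253,0.035,0.002],[0,0,0],10],[[-0.0253,0.035,0.002],[0,0,0],10],[[-0.0253,0.035,0.002],[0,0,0],10],[[-0.0253,0.035,0.002],[0,0,0],10],[[-0.0253,0.035,0.002],[0,0,0],10],[[-0.0253,0.035,0.002],[0,0,0],10],[[-0.0253,0.035,0.002],[0,0,0],10],[[-0.02,0.03,0.002],[0,0,0],10],[[0,0,0],[0,0,0],10],[[0,0,0],[0,0,0],10]]'; python3 t.py '[.4734,-.1657,.0552]'; python3 cyl.py
```

```text
clock: 19.88
eef_pos: [0.4716, -0.1558, 0.219]
tcp_rot: [0.913, 0.408, -0.003, -0.004]
wrist_force: [-0.9, -0.3, -0.3]
finger_gap: 0.294
finger_force: 25.0
pos [ 0.4716 -0.1558  0.219 ] shift(mm) now-frame [ -5.8   9.6 163.8] | target-frame [ -6.2   8.  163.8] turn [-0.54  0.13  0.15] 0.6
387 foot xy - tcp (mm) [0.7 0.4] tilt deg [-0.9  0.5] res 0.0009464891140648531
```

```bash
python3 -m pendant '[[[-0.006,0.0085,0],[-0.54,0.13,0.15],10],[[0,0,0.025],[0,0,0],10],[[0,0,0.025],[0,0,0],10],[[0,0,0.015],[0,0,0],10],[[0,0,0],[0,0,0],10],[[0,0,0],[0,0,0],10]]'; python3 t.py '[.4734,-.1657,.0552]'; python3 cyl.py
```

```text
clock: 20.72
eef_pos: [0.4756, -0.1676, 0.156]
tcp_rot: [0.914, 0.407, 0.001, 0.002]
wrist_force: [-0.4, 0.3, -0.6]
finger_gap: 0.291
finger_force: 25.0
pos [ 0.4756 -0.1676  0.156 ] shift(mm) now-frame [-1.000e-01 -3.400e+00  1.008e+02] | target-frame [-1.000e-01 -2.900e+00  1.008e+02] turn [ 0.28 -0.03 -0.  ] 0.3
351 foot xy - tcp (mm) [ 1.1 -0.4] tilt deg [-1.3  1.9] res 0.0008989987138977168
```

```bash
python3 -m pendant '[[[-0.0003,-0.003,0.01],[0.28,0,0],10],[[0,0,0.017],[0,0,0],10],[[0,0,0.01],[0,0,0],10],[[0,0,0],[0,0,0],10],[[0,0,0],[0,0,0],10]]'; python3 t.py '[.4732,-.1657,.0552]'; python3 cyl.py
```

```text
clock: 21.45
eef_pos: [0.4728, -0.1656, 0.1185]
tcp_rot: [0.914, 0.407, -0.0, -0.001]
wrist_force: [0.5, -0.0, -0.5]
finger_gap: 0.291
finger_force: 25.0
pos [ 0.4728 -0.1656  0.1185] shift(mm) now-frame [ 0.2  0.4 63.3] | target-frame [ 0.2  0.4 63.3] turn [-0.06 -0.01 -0.01] 0.1
325 foot xy - tcp (mm) [ 0.7 -0.7] tilt deg [0.  2.8] res 0.0010548203463829654
```

```bash
python3 -m pendant '[[[0,0.0003,0.008],[0,0,0],10],[[0,0,0.012],[0,0,0],10],[[0,0,0.012],[0,0,0],10],[[0,0,0.012],[0,0,0],10],[[0,0,0.01],[0,0,0],10],[[0,0,0.004],[0,0,0],10],[[0,0,0],[0,0,0],10],[[0,0,0],[0,0,0],10]]'; python3 t.py '[.4732,-.1657,.0552]'; python3 vt.py wrist
```

```text
clock: 22.55
eef_pos: [0.473, -0.1658, 0.0606]
tcp_rot: [0.914, 0.407, 0.0, -0.0]
wrist_force: [-0.5, 0.6, -0.4]
finger_gap: 0.291
finger_force: 25.0
pos [ 0.473  -0.1658  0.0606] shift(mm) now-frame [0.2 0.1 5.4] | target-frame [0.2 0.1 5.4] turn [-0.04 -0.02 -0.01] 0.0
[252. 118.] 2748 [ 0.5145 -0.1195  0.0145] z 0.0859 r 0.0622 ang 48.4
[142. 182.] 2655 [ 0.455  -0.1063  0.0145] z 0.0858 r 0.0625 ang 107.0
[358. 190.] 1799 [ 0.5324 -0.1795  0.0142] z 0.0858 r 0.0607 ang -12.9
[253. 246.] 2476 [ 0.4737 -0.1652  0.0175] z 0.0911 r 0.0009 ang 54.6
[252. 344.] 1538 [ 0.4321 -0.2111  0.0145] z 0.0856 r 0.061 ang -132.3
```

No contact so far, and the jar is centred to within 1 mm. I'll lower the last 5 mm slowly.

```bash
python3 -m pendant '[[[0,0,0.0015],[0,0,0],10],[[0,0,0.0012],[0,0,0],10],[[0,0,0.001],[0,0,0],10],[[0,0,0.0007],[0,0,0],10],[[0,0,0],[0,0,0],10],[[0,0,0],[0,0,0],10]]'; python3 -m pendant '[[[0,0,0.0005],[0,0,0],10],[[0,0,0.0005],[0,0,0],10],[[0,0,0.0003],[0,0,0],10],[[0,0,0],[0,0,0],10]]'
```

```text
clock: 23.35
eef_pos: [0.4726, -0.1656, 0.0558]
tcp_rot: [0.914, 0.407, -0.0, -0.001]
wrist_force: [0.4, -0.1, -1.5]
finger_gap: 0.294
finger_force: 25.0
clock: 23.85
eef_pos: [0.4726, -0.1656, 0.055]
tcp_rot: [0.914, 0.407, -0.0, -0.001]
wrist_force: [-2.1, 0.6, 5.6]
finger_gap: 0.297
finger_force: 25.0
```

Contact at 5.6 N. Release, rise and check.

```bash
python3 -m pendant '[[[0,0,0],[0,0,0],42],[[0,0,0],[0,0,0],42],[[0,0,0],[0,0,0],42],[[0,0,-0.01],[0,0,0],42],[[0,0,-0.03],[0,0,0],42],[[0,0,-0.05],[0,0,0],42],[[0,0,-0.05],[0,0,0],42],[[0,0,-0.05],[0,0,0],42],[[0,0,0],[0,0,0],42],[[0,0,0],[0,0,0],42]]'; python3 vt.py wrist
python3 - <<'E'
from h import *
a=cap('scene');b=cap('side')
t=np.hstack([cv2.resize(a['img'][160:260,140:260],(400,333)),cv2.resize(b['img'][125:225,205:325],(400,333))])
t2=np.hstack([cv2.resize(a['img'][170:270,290:410],(400,250)),cv2.resize(b['img'][210:330,100:240],(400,250))])
cv2.imwrite('pics/fin.png',np.vstack([t,t2])[...,::-1])
E
```

```text
clock: 25.1
eef_pos: [0.4723, -0.1656, 0.2442]
tcp_rot: [0.914, 0.407, -0.0, -0.001]
wrist_force: [-0.3, 0.7, 0.2]
finger_gap: 0.422
finger_force: 0.0
[254. 112.] 601 [ 0.5147 -0.1195  0.0142] z 0.0859 r 0.0623 ang 48.3
[201. 143.] 602 [ 0.4554 -0.1062  0.0145] z 0.0858 r 0.0624 ang 106.5
[303. 145.] 312 [ 0.5329 -0.1796  0.0139] z 0.0857 r 0.0612 ang -12.8
[253. 174.] 511 [ 0.473  -0.1652  0.0141] z 0.0858 r 0.0008 ang 103.1
[204. 202.] 532 [ 0.4147 -0.1529  0.0143] z 0.0857 r 0.0599 ang 167.3
[304. 204.] 349 [ 0.4921 -0.2233  0.0141] z 0.0857 r 0.0604 ang -71.7
[254. 230.] 489 [ 0.4319 -0.2118  0.0143] z 0.0857 r 0.0616 ang -132.1
```

View pics/fin.png

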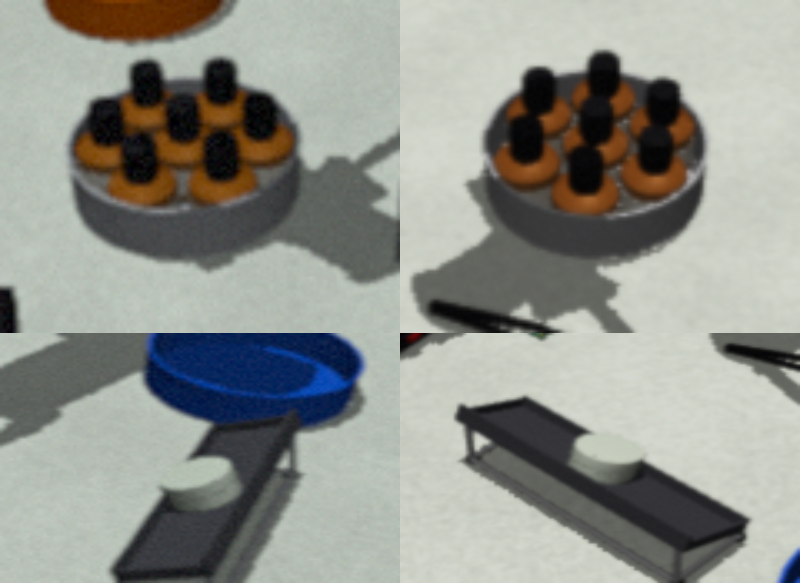

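All seven jars stand in the grey tin, one in the middle and six round it, with their caps level at 0.0857–0.0859 m. The tub is still on the rack, and the gripper is clear and empty.

```bash
python3 -c "
from workcell import *
print(job_done())"
```

```text
the job is handed in; nothing more can be done
None
```

Both flux jars are packed in the grey steel tin, so all seven stand upright and level on its floor, one in the middle and six round it; the tub is still on the rack, and I handed the job in at about 25 s.

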